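# Range-check a fill-level sensor with a hand-held target plate

## Task

We want a range check of the round cordless level sensor: slide it along the bench, without lifting it, into the middle of the four tape corners so that it sits wholly inside them, and leave it there face up. Then lift the flat metal target plate off its foam slab by the bow handle and hold it level and still, centred over the sensor with its underside about 15 cm above the sensor's top; keep it level all the way and finish while still holding it there. Leave the other things on the bench where they are.

Things in the scene. Friction and masses are not known exactly. Their poses are not given: they have to be found in the camera images.
- sensor: round light-grey cordless sensor, a puck 100 mm in diameter, 42 mm high, 280 to 460 g, small black disc in the middle of its flat top; too wide to grasp; stands face up on the bench, slides under a push of some 2 to 6 N. Origin: centre of its underside, z up. Starts left or right of the tape corners, by chance; the foam slab and plate are on the other side
- spot: test spot on the bench top: four flat L-shaped corners of pale tape marking a square, 120 mm between the inner tape edges. Origin: middle of the square, on the bench surface; x and y run along the square's sides. Flat, nothing to bump into
- foam: dark grey packing-foam slab, 180 x 220 mm (its x, y) and 35 mm high, fixed to the bench. Origin: centre of its underside
- plate: flat bare aluminium plate 180 x 140 mm (its x, y), 4 mm thick, 260 to 430 g, lying on the foam slab; black bow handle on top. Origin: centre of its underside, z up. The grip bar runs along x over the middle: 12 mm wide (y), 12 mm high, 38 to 50 mm above the underside (34 mm gap below it), 92 mm clear between its legs; centre of mass under the bar's middle
- plate_grip (a point): centre of the grip bar of the plate's handle, 44 mm above the plate's underside; axes as the plate's (bar along x)
- meter: bystander: red hand-held multimeter lying on its back, 185 x 88 x 46 mm, beyond the work area; origin centre of underside
- board: bystander: green circuit board 100 x 70 mm on four short brass pillars, 22 mm high overall; origin centre of underside
- filterbox: bystander: closed metal filter box 62 x 112 x 31 mm (134 mm over its end connectors), just beyond the tape corners; origin centre of underside
- tape: bystander: roll of tape lying flat, a ring 92 mm in diameter, 19 mm high; near the robot; origin centre of underside
- screwdriver: bystander: screwdriver 170 mm long lying at the left, long axis its x; origin under its middle
- wrench: bystander: small steel spanner 150 mm long lying at the right, long axis its x; origin under its middle
- dish: bystander: open black parts dish 85 x 130 x 26 mm, empty; origin centre of underside
There are look-alikes about, which are no part of the job. What is meant by the sensor is not turquoise, and is the larger of those in its own colour. There is more than one size of the plate; the job needs the larger.

How it is judged:
By the outcome, as a careful person would: the job done as asked, in the order asked, and still so for the second after the job is handed in, while the arm keeps its last pose, push and grip.
It also fails if it takes over 69 s, if anything falls off the work surface, if the arm or the gripper's body presses on something with over 40 N, if the wrist force passes 120 N, or if a joint passes its speed limit or range.

## Robot

A 6-joint arm with a two-finger parallel gripper is mounted at the origin on the work surface. World frame = base frame: x ahead of the robot, y to its left, z up, the work surface at z = 0. Lengths are in mm, angles in degrees, forces in N, time in s.
With the tool pointing down it reaches from about 350 to 875 mm from the base axis. Payload 4.2 kg.
Tool frame: the origin (TCP) lies at the very end of the fingers, on their centre line; the grasp point (between the pads) lies behind it (grip_depth is the z of the grasp point in the tool frame, in mm); z points along the fingers, y is the line along which they close (so a half turn about z gives the same grasp; the last joint's range is limited). The gripper opens to 87 mm and grips with 3 to 60 N. Pads are 19 mm wide; open, the fingers measure 117 mm over their backs; the gripper's body (75 mm by 190 mm) begins 51 mm behind the grasp point.
Start: joints at [14.817, 22.042, 0.453, 0, -68.411, -14.817], TCP at [624.979, 0.025, 222.55] pointing down, gripper open.
Joint ranges: [-179.83, 179.83], [-69.29, 118.12], [-61.27, 80.66], [-181.25, 117.63], [-171.15, -9.14], [-177.46, 177.46]. Speed limits (degrees/s): [159.86, 159.86, 180, 180, 180, 180].

## Interface

Orientations are given as [roll, pitch, yaw] about the fixed x, y, z axes, in that order (R = Rz(yaw) Ry(pitch) Rx(roll)).
In Python, from bench import * gives the robot as it stands.
- The arm moves only by the tool play_rows, never from a script. Its arguments are lists of equal length, an entry for each row: "slide": the shift along the world's x, y, z in mm, a list of three; "dr": the turn, a rotation vector about the world's x, y, z in degrees, a list of three. A call has 1 to 12 rows; each row shifts and turns the commanded pose from where the row before left it; what a row does not reach is not made up. A row lasts 1/10 s, in which the tool goes at most 50 mm and 8.59 degrees, less where a joint would pass 70% of its speed; a pose out of reach is approached as far as the arm can. A call is refused whole if a number of a shift passes 50 or a number of a turn 8.59, either way. A call with a gripper value outside its range is refused whole. "jaw" is the opening, from 0 (shut) to 1 (fully open), set as the call begins (left out, the last holds). The fingers move at their own pace and stop on an object; the grip force is fixed at half the most. Time passes only in rows, so rows that do not move let the fingers close. It gives the time, the measured TCP pose, the force, the opening and the grip force at its end, in the units of the state.
- read_state(): the state, without advancing time (a new reading comes with each control period).
- snapshot(name): name is "scene" or "side" or "wrist"; returns the picture (420x560x3 uint8, blue, green, red); there is no depth.
- camera_model(name): a dict with "fx", "fy", "cx", "cy" (pixels), "cam_to_world" (4x4, takes a point from camera to world coordinates); the wrist camera has in their place "mount" (4x4, takes a point from camera to tool coordinates, whose origin is the TCP and whose axes are the flange's). Camera axes: x right, y down, z forward; pixel columns grow to the right and rows downward; lengths in mm; the calibration is good to about 2 mm. A picture is of the moment at which its call begins: read the wrist's pose just before it. camera_model takes no time and is no camera call.
- sign_off(): hands the job in; it is judged then, once.
Trained networks look in the newest picture that a camera, given by its name, has taken for a name from the list of things; names that differ only in an ending like _2 or _b are one class to them, and where a whole thing is asked for, a point or a joint stands for the part that bears it (a point fixed in the world has none). Each returns a list of dicts, best first, with "p" (0 to 1); they miss things now and then, are a little off and sometimes report something else, mostly with a low value. They report only what shows in the picture. A call takes as long as a camera call. They do not tell look-alikes from the thing itself.
- spot_in(camera, target): "centre" ([x, y, z] in mm, in the coordinates of the camera as it stood for that picture, good to about 4 mm: the middle of the surface that is visible of it).
- masks_of(camera, target): "mask" (420x560 bool, what is visible of it).
The state is a dict: "time": time; "joints": joint angles; "joint_vel": joint speeds; "effort": joint torques, N m; "ee_pos": TCP position; "tcp_rot": TCP orientation; "wrist_force": force on the tool from outside, world axes, zero at the start; "torque": the same for the moment, N m; "finger_gap": finger opening in mm; "finger_force": force on a finger pad.
Only numpy, scipy, OpenCV 4.12 (cv2) and the standard library are available. Lean on these libraries where they do the work, as an engineer would, in place of code of your own. Each camera call takes 0.05 s, during which the arm holds its last target. There are 200 camera calls.

## Working session

There is one attempt and no reset: what is moved stays moved. The work goes in short steps, Python scripts to look and compute and a tool call to move; the robot and the scene stay as the last step left them, time stands still between calls to the robot, and variables do not carry over. Pictures are saved under pics/ and viewed, at most 10 in all, crops included, and the job is handed in when it is done.

Besides the shell and the picture viewer there is one more tool, called after "Call:" as name(argument=value, ...) on one line, values as JSON. play_rows: Moves the arm, as the interface text tells. Its arguments: {"type":"object","properties":{"slide":{"type":"array","items":{"type":"array","items":{"type":"number"}}},"dr":{"type":"array","items":{"type":"array","items":{"type":"number"}}},"jaw":{"type":"number"}},"required":["slide","dr"]}

```bash
mkdir -p pics; cat > h.py <<'E'
from bench import *
import numpy as np, cv2
from scipy.spatial.transform import Rotation as R
def T(cam):
    m=camera_model(cam)
    if 'cam_to_world' in m: return m,np.array(m['cam_to_world'])
    s=read_state(); t=np.eye(4); t[:3,:3]=R.from_euler('xyz',s['tcp_rot'],degrees=True).as_matrix(); t[:3,3]=s['ee_pos']
    return m,t@np.array(m['mount'])
def w(Tm,p): return (Tm@np.append(p,1))[:3]
def px2w(m,Tm,u,v,z):
    d=Tm[:3,:3]@np.array([(u-m['cx'])/m['fx'],(v-m['cy'])/m['fy'],1]); o=Tm[:3,3]
    return o+d*(z-o[2])/d[2]
def w2px(m,Tm,p):
    c=np.linalg.inv(Tm)@np.append(p,1); return m['fx']*c[0]/c[2]+m['cx'],m['fy']*c[1]/c[2]+m['cy']
E
python3 - <<'E'
from h import *
print(read_state())
ims=[]
for c in ['scene','side','wrist']:
    m,t=T(c); im=snapshot(c); cv2.imwrite(f'pics/{c}0.png',im)
    print(c,m['fx'],np.round(t,2).tolist())
    for n in ['sensor','spot','plate','foam'] :
        for d in spot_in(c,n): 
            p=w(t,d['centre']); print(c,n,round(d['p'],2),p.round(),np.round(w2px(m,t,p)))
E
```

```text
{'time': 0.0, 'joints': array([ 1.48157559e+01,  2.20888580e+01,  3.81710881e-01, -2.84227288e-02,
       -6.84117031e+01, -1.48179957e+01]), 'joint_vel': array([-0.03262625,  0.0294059 ,  0.07905699,  0.1544108 , -0.01265355,
       -0.08964426]), 'effort': array([ 5.69075401e-04, -3.90661991e+01,  1.87403029e+01,  4.22001421e+00,
        1.09914420e-02, -1.81494070e-04]), 'ee_pos': array([6.24407997e+02, 1.00957316e-02, 2.21494316e+02]), 'tcp_rot': array([ 1.79878346e+02, -4.86753291e-03, -9.00127198e+01]), 'wrist_force': array([-0.33764177, -0.90133911,  1.08198351]), 'torque': array([ 0.00796795, -0.01152244,  0.03441088]), 'finger_force': 0.0, 'finger_gap': 87.05422396274096}
scene 470.8847176739705 [[0.71, 0.61, -0.35, 1061.9], [0.7, -0.61, 0.35, -565.11], [0.0, -0.5, -0.87, 1374.92], [0.0, 0.0, 0.0, 1.0]]
scene sensor 0.92 [ 360. -234.   43.] [202. 207.]
scene sensor 0.63 [ 395. -356.   31.] [180. 240.]
scene sensor 0.61 [ 531. -301.   39.] [222. 256.]
scene spot 0.53 [572. -17.   3.] [296. 211.]
scene plate 0.85 [272. 271.   4.] [292. 113.]
scene foam 0.74 [578. 337.  36.] [3
[... 172 characters left out ...]
 -208.   35.] [332. 188.]
side sensor 0.74 [ 529. -275.   38.] [292. 171.]
side sensor 0.55 [ 386. -336.   24.] [328. 170.]
side spot 0.69 [540.  45.  -3.] [272. 230.]
side spot 0.57 [521. 275.  40.] [262. 271.]
side plate 0.58 [289. 294.   5.] [330. 295.]
side plate 0.56 [520. 273.  36.] [263. 271.]
side foam 0.96 [504. 330.  33.] [263. 286.]
wrist 366.7213752393067 [[-1.0, 0.0, 0.0, 625.9], [0.0, 0.95, 0.31, -84.49], [-0.0, 0.31, -0.95, 384.17], [0.0, 0.0, 0.0, 1.0]]
wrist sensor 0.16 [795.  92.  13.] [121. 254.]
wrist spot 0.84 [517. -30.  -6.] [375. 141.]
wrist plate 0.98 [520. 220.  39.] [365. 364.]
wrist foam 0.7 [575. 192.  34.] [317. 342.]
wrist foam 0.48 [523. 217.  39.] [362. 362.]
```

View pics/scene0.png

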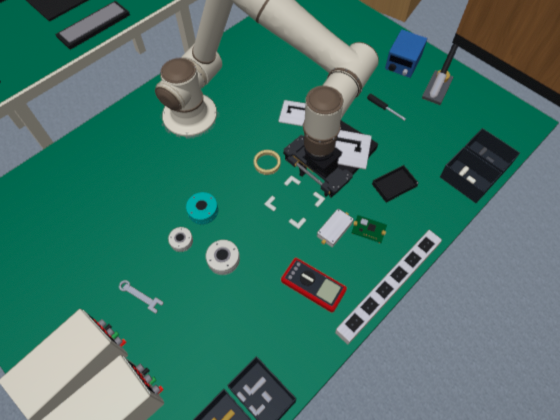

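View pics/side0.png

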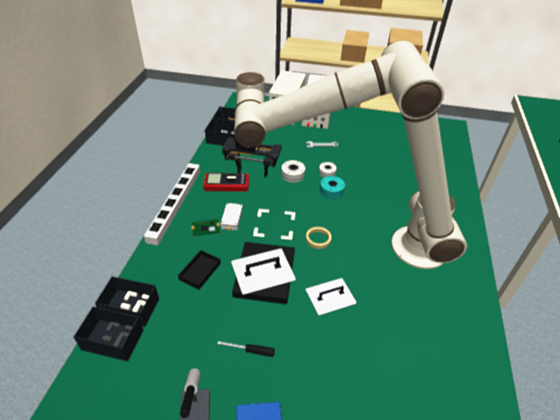

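The scene picture shows three discs. The large light-grey one is at (222,256), the small grey one at (180,239) and the turquoise one at (202,207). The side picture shows two plates: the larger on the foam at (263,271), the smaller on the bench at (330,296). The sensor is the large grey disc, since it isn't turquoise and is the bigger grey one. The plate is the one on the foam. I'll confirm both in one enlarged crop and measure.

```bash
python3 - <<'E'
from h import *
s=cv2.imread('pics/scene0.png');d=cv2.imread('pics/side0.png');wr=cv2.imread('pics/wrist0.png')
a=cv2.resize(s[180:280,150:290],(400,286),interpolation=cv2.INTER_CUBIC)
b=cv2.resize(d[200:320,220:388],(400,286),interpolation=cv2.INTER_CUBIC)
c=cv2.resize(wr,(400,300))
e=cv2.resize(s[165:235,255:345],(400,300),interpolation=cv2.INTER_CUBIC)
cv2.imwrite('pics/m1.png',np.vstack([np.hstack([a,b]),np.hstack([c,e])]))
for cam,im,bx in [('scene',s,(255,170,330,232)),('side',d,(250,203,302,243)),('wrist',wr,(300,60,480,230))]:
    m,t=T(cam)
    x0,y0,x1,y1=bx; g=im[y0:y1,x0:x1].min(2); 
    n,l,st,ce=cv2.connectedComponentsWithStats((g>130).astype(np.uint8))
    for i in range(1,n):
        if st[i,4]>8: print(cam,st[i],ce[i]+[x0,y0],px2w(m,t,*(ce[i]+[x0,y0]),0).round(1))
m,t=T('scene')
for cam,z,n in [('scene',42,'sensor'),('side',42,'sensor'),('wrist',39,'plate'),('side',39,'plate')]:
    m,t=T(cam)
    for k in masks_of(cam,n):
        v,u=np.nonzero(k['mask']); P=np.array([px2w(m,t,a,b,z)[:2] for a,b in zip(u,v)],np.float32)
        print(cam,n,round(k['p'],2),(u.mean().round(),v.mean().round()),len(u),cv2.minAreaRect(P),P.mean(0))
E
```

```text
scene [30  6 15  9 64] [291.703125 180.28125 ] [476.1  61.9   0. ]
scene [59 22 11 15 72] [318.58333333 198.61111111] [590.9  73.9   0. ]
scene [10 26 11 15 70] [270.1        203.28571429] [488.3 -53.8   0. ]
scene [34 48 17 11 78] [297.26923077 222.58974359] [602.9 -41.6   0. ]
scene [63 49 12 13 84] [325.41666667 226.91666667] [678.7  11.7   0. ]
side [ 7  6 12  8 56] [261.80357143 211.57142857] [602.9 -39.2   0. ]
side [34  8 12  9 57] [290.50877193 214.21052632] [490.1 -51.7   0. ]
side [ 3 24 12 10 64] [257.28125  232.640625] [591.4  75.2   0. ]
side [31 28 12  9 63] [287.82539683 235.84126984] [477.   63.8   0. ]
wrist [ 81  44  40  40 822] [406.06326034 118.70681265] [489.1 -53.2   0. ]
wrist [  0  55  19  14 233] [308.91845494 121.21888412] [588.4 -50.7   0. ]
wrist [ 83 141  37  29 383] [410.27415144 217.53002611] [472.4  54.2   0. ]
wrist [175 148   5  22  83] [477.3373494  220.71084337] [397.1  58.    0. ]
scene sensor 0.97 (np.float64(202.0), np.float64(207.0)) 847 ((358.45550537109375, -236.9626007080078), (103.11760711669922, 116.0750961303711), 48.91872024536133) [ 360
[... 784 characters left out ...]
, np.float64(170.0)) 199 ((384.4021911621094, -314.2137451171875), (64.06910705566406, 92.13630676269531), 8.510189056396484) [ 384.4701 -313.4508]
wrist plate 0.67 (np.float64(359.0), np.float64(360.0)) 2433 ((534.1513671875, 207.63229370117188), (130.94534301757812, 48.31166076660156), 0.002562059322372079) [526.19763 213.58873]
side plate 0.81 (np.float64(330.0), np.float64(297.0)) 1181 ((289.0977478027344, 320.31988525390625), (135.6992645263672, 105.63532257080078), 32.87481689453125) [289.19482 322.36887]
side plate 0.76 (np.float64(263.0), np.float64(271.0)) 1828 ((521.5911254882812, 270.871337890625), (181.74217224121094, 145.91964721679688), 31.794986724853516) [519.52716 274.88416]
```

View pics/m1.png

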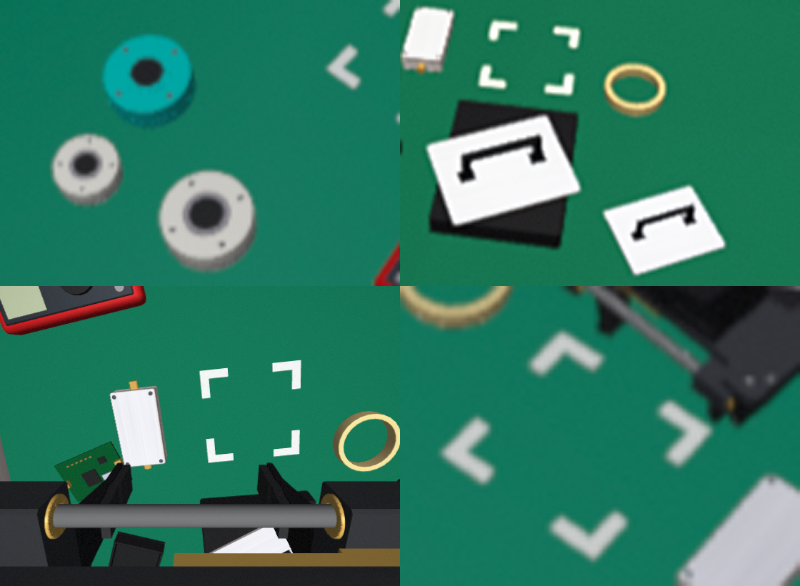

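The crop confirms it. The large pale-grey puck with four screws and a black disc is the sensor, and the big plate on the dark foam is the target. The four L-corners enclose about (540,11), turned about 6°. Next I move over the sensor for a better measurement.

Call:
play_rows(slide=[[-10,-30,0],[-10,-30,0],[-10,-30,0],[-10,-30,0],[-10,-30,0],[-10,-30,0],[-10,-30,0],[-10,-30,0],[-10,-20,0],[0,0,0],[0,0,0],[0,0,0]], dr=[[0,0,0],[0,0,0],[0,0,0],[0,0,0],[0,0,0],[0,0,0],[0,0,0],[0,0,0],[0,0,0],[0,0,0],[0,0,0],[0,0,0]], jaw=0.7)

```text
time: 2.15
ee_pos: [535.3, -259.4, 222.6]
tcp_rot: [-180.0, 0.0, -90.0]
wrist_force: [-0.1, -0.6, -0.2]
finger_gap: 61.1
finger_force: 0.0
```

```bash
python3 - <<'E'
from h import *
import bench; print([x for x in dir(bench) if not x.startswith('_')], getattr(bench,'grip_depth',None))
s=read_state(); print(s['time'],s['ee_pos'],s['tcp_rot'],s['finger_gap'])
m,t=T('wrist'); im=snapshot('wrist'); cv2.imwrite('pics/wrist1.png',im)
def blobs(cam,im,m,t,bx,z):
    x0,y0,x1,y1=bx; g=im[y0:y1,x0:x1].max(2)
    n,l,st,ce=cv2.connectedComponentsWithStats((g<80).astype(np.uint8))
    for i in range(1,n):
        if st[i,4]>8: print(cam,'dark',st[i],px2w(m,t,*(ce[i]+[x0,y0]),z).round(1))
for k in masks_of('wrist','sensor'):
    v,u=np.nonzero(k['mask']); print(k['p'],u.min(),u.max(),v.min(),v.max(),px2w(m,t,u.mean(),v.mean(),42))
    if k['p']>.3: blobs('wrist',im,m,t,(u.min(),v.min(),u.max(),v.max()),42)
m2,t2=T('scene'); i2=snapshot('scene'); cv2.imwrite('pics/scene1.png',i2); blobs('scene',i2,m2,t2,(208,240,238,275),42)
m2,t2=T('side'); i2=snapshot('side'); cv2.imwrite('pics/side1.png',i2); blobs('side',i2,m2,t2,(281,160,305,184),42)
# plate: light region on foam in scene & side
for cam,im_,mm,tt in [('side',i2,m2,t2)]:
  for k in masks_of(cam,'plate'):
    v,u=np.nonzero(k['mask']); P=np.array([px2w(mm,tt,a,b,39)[:2] for a,b in zip(u,v)],np.float32); print(cam,k['p'],cv2.minAreaRect(P))
m3,t3=T('scene'); 
for k in (snapshot('scene') is not None) and masks_of('scene','plate'):
    v,u=np.nonzero(k['mask']); P=np.array([px2w(m3,t3,a,b,39)[:2] for a,b in zip(u,v)],np.float32); print('scene',k['p'],cv2.minAreaRect(P))
E
```

```text
['IKError', 'camera_model', 'grip_depth', 'masks_of', 'read_state', 'sign_off', 'snapshot', 'spot_in'] -18.700000000000003
2.15 [ 535.33240651 -259.38288142  222.59826223] [-1.79984574e+02  4.79457065e-03 -8.99576327e+01] 61.078665524509255
0.86 226 333 83 190 [ 529.37927916 -300.06478374   42.        ]
wrist dark [  34   36   40   41 1279] [ 529.5 -297.4   42. ]
0.66 388 474 38 119 [ 396.12292752 -350.86172621   42.        ]
wrist dark [ 34  26  29  32 713] [ 391.8 -350.    42. ]
wrist dark [ 1 48  3 12 15] [ 431.4 -340.4   42. ]
wrist dark [ 4 61  6  7  9] [ 426.6 -330.4   42. ]
0.62 397 509 151 252 [ 359.77624617 -237.82132179   42.        ]
wrist dark [  0  25  18  59 415] [ 407.4 -237.7   42. ]
wrist dark [  44   39   39   36 1074] [ 352.  -230.9   42. ]
scene dark [ 8  9 12 11 99] [ 528.6 -297.8   42. ]
side dark [ 9  5  8  4 26] [ 530.1 -297.    42. ]
side 0.73 ((523.726318359375, 271.78411865234375), (181.4958953857422, 145.67921447753906), 32.2447624206543)
side 0.63 ((287.0698547363281, 319.6396484375), (133.812744140625, 103.85322570800781), 33.06523895263672)
scene 0.86 ((332.92437744140625, 287.4060363769531), (73.64910888671875, 112.09103393554688), 44.08834457397461)
scene 0.73 ((520.7035522460938, 267.9366455078125), (181.72293090820312, 142.1457061767578), 31.373136520385742)
scene 0.56 ((452.2579040527344, -548.6502075195312), (139.96022033691406, 35.16661834716797), 12.692939758300781)
```

View pics/wrist1.png

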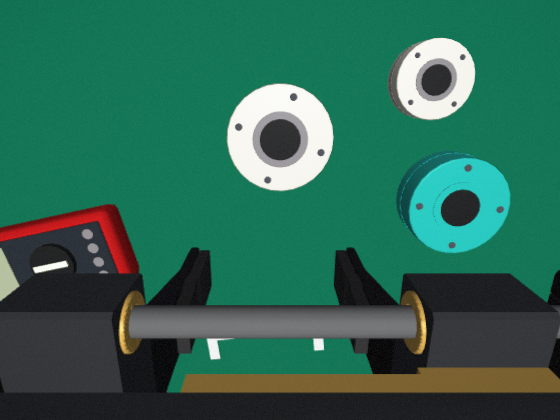

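The wrist view puts the sensor at (280,137), which is (529.5,-297.5), and all three cameras agree. I'll push it with the two fingers as a fork facing +y. Start pose: TCP (530,-376), descending to z≈10.

Call:
play_rows(slide=[[-1,-29,0],[-1,-29,0],[-1,-29,0],[-2,-30,0],[0,0,-40],[0,0,-40],[0,0,-40],[0,0,-40],[0,0,-30],[0,0,-22],[0,0,0],[0,0,0]], dr=[[0,0,0],[0,0,0],[0,0,0],[0,0,0],[0,0,0],[0,0,0],[0,0,0],[0,0,0],[0,0,0],[0,0,0],[0,0,0],[0,0,0]])

```text
time: 3.7
ee_pos: [530.4, -377.2, 10.9]
tcp_rot: [180.0, -0.0, -90.0]
wrist_force: [-0.2, -0.1, 0.2]
finger_gap: 60.9
finger_force: 0.0
```

Call:
play_rows(slide=[[0,10,0],[0,10,0],[0,8,0],[0,8,0],[0,8,0],[0.5,10,0],[0.5,10,0],[0.5,10,0],[0.5,10,0],[0.5,10,0],[0.5,10,0],[0.5,10,0]], dr=[[0,0,0],[0,0,0],[0,0,0],[0,0,0],[0,0,0],[0,0,0],[0,0,0],[0,0,0],[0,0,0],[0,0,0],[0,0,0],[0,0,0]])

```text
time: 4.9
ee_pos: [533.5, -262.2, 10.6]
tcp_rot: [180.0, -0.0, -90.0]
wrist_force: [-0.5, -5.4, 2.9]
finger_gap: 60.9
finger_force: 2.9
```

Call:
play_rows(slide=[[0.5,12,0],[0.5,12,0],[0.5,12,0],[0.5,14,0],[0.5,14,0],[0.5,14,0],[0.5,14,0],[0.5,14,0],[0.5,14,0],[0.5,14,0],[0.5,10,0],[0.5,6,0]], dr=[[0,0,0],[0,0,0],[0,0,0],[0,0,0],[0,0,0],[0,0,0],[0,0,0],[0,0,0],[0,0,0],[0,0,0],[0,0,0],[0,0,0]])

```text
time: 6.1
ee_pos: [539.1, -111.8, 10.3]
tcp_rot: [179.9, 0.0, -90.0]
wrist_force: [0.3, -3.9, 4.2]
finger_gap: 61.2
finger_force: 2.7
```

```bash
cat >> h.py <<'E'
def dark(cam,name,z,ref):
    m,t=T(cam); im=snapshot(cam)
    u,v=w2px(m,t,ref); r=18
    x0,y0=int(u)-r,int(v)-r; g=im[y0:y0+2*r,x0:x0+2*r].max(2)
    n,l,st,ce=cv2.connectedComponentsWithStats((g<80).astype(np.uint8))
    for i in range(1,n):
        if st[i,4]>15: print(cam,st[i],px2w(m,t,*(ce[i]+[x0,y0]),z).round(1))
    return im
E
python3 - <<'E'
from h import *
p=read_state()['ee_pos']; print(p)
cv2.imwrite('pics/scene2.png',dark('scene','sensor',42,[p[0],p[1]+50,42]))
cv2.imwrite('pics/side2.png',dark('side','sensor',42,[p[0],p[1]+50,42]))
for c in ['scene','side']:
    m,t=T(c)
    for k in masks_of(c,'sensor'):
        v,u=np.nonzero(k['mask']); print(c,k['p'],px2w(m,t,u.mean(),v.mean(),30))
E
```

```text
[ 539.07345072 -111.81441515   10.3431299 ]
scene [  0   0  36  36 862] [533.8 -73.1  42. ]
side [  2   0  34  16 199] [ 542.7 -144.3   42. ]
side [14 16  9  6 41] [540.8 -61.1  42. ]
scene 0.98 [ 392.3642385  -352.05525378   30.        ]
scene 0.79 [ 356.15990708 -231.62787824   30.        ]
scene 0.41 [552.46709399 -28.2728082   30.        ]
side 0.81 [540.68762431 -47.38450685  30.        ]
side 0.68 [ 386.28883391 -326.90217499   30.        ]
side 0.58 [ 351.77066781 -213.82844667   30.        ]
```

Call:
play_rows(slide=[[0,9,0],[0,10,0],[0,10,0],[0,10,0],[0,10,0],[0,9,0],[0,6,0],[0,4,0],[0,2,0],[0,1,0],[0,0,0],[0,0,0]], dr=[[0,0,0],[0,0,0],[0,0,0],[0,0,0],[0,0,0],[0,0,0],[0,0,0],[0,0,0],[0,0,0],[0,0,0],[0,0,0],[0,0,0]])

```text
time: 7.5
ee_pos: [539.6, -42.0, 10.7]
tcp_rot: [-180.0, 0.0, -90.0]
wrist_force: [-0.2, -0.3, -0.5]
finger_gap: 61.1
finger_force: 0.2
```

```bash

python3 - <<'E'
from h import *
p=read_state()['ee_pos']; print(p)
cv2.imwrite('pics/side3.png',dark('side','sensor',42,[p[0],p[1]+50,42]))
E
```

```text
[539.57593232 -42.04775442  10.67347968]
side [ 3  1 12 10 70] [594.4 -57.   42. ]
side [ 15   0  21  15 125] [519.5 -79.1  42. ]
side [15 16  9  6 44] [540.7   7.5  42. ]
```

Call:
play_rows(slide=[[0,2,0],[0,2,0],[0,0,0],[0,0,0],[0,-15,0],[0,-20,0],[0,0,40],[0,0,45],[0,0,45],[0,20,45],[0,20,15],[0,0,0]], dr=[[0,0,0],[0,0,0],[0,0,0],[0,0,0],[0,0,0],[0,0,0],[0,0,0],[0,0,0],[0,0,0],[0,0,0],[0,0,0],[0,0,0]])

```text
time: 8.75
ee_pos: [541.4, -32.0, 204.2]
tcp_rot: [-179.5, 0.1, -89.9]
wrist_force: [-0.2, 1.1, -0.3]
finger_gap: 60.7
finger_force: 0.0
```

Call:
play_rows(slide=[[0,30,20],[0,30,20],[0,0,0],[0,0,0]], dr=[[0,0,0],[0,0,0],[0,0,0],[0,0,0]])

```text
time: 9.15
ee_pos: [538.9, 26.7, 239.3]
tcp_rot: [179.9, 0.0, -90.0]
wrist_force: [-0.6, -0.8, -0.4]
finger_gap: 61.1
finger_force: 0.0
```

```bash

python3 - <<'E'
from h import *
s=read_state();p=s['ee_pos']; print(p)
dark('side','sensor',42,[540,11,42])
im=dark('wrist','sensor',42,[540,11,42]); cv2.imwrite('pics/wrist4.png',im); m,t=T('wrist')
g=im.min(2); n,l,st,ce=cv2.connectedComponentsWithStats((g>150).astype(np.uint8))
for i in range(1,n):
    if st[i,4]>150: print(st[i],px2w(m,t,*ce[i],0).round(1),px2w(m,t,*ce[i],42).round(1))
for k in masks_of('wrist','plate'):
    v,u=np.nonzero(k['mask']); print(k['p'],u.min(),u.max(),v.min(),v.max())
E
```

```text
[538.883583    26.66790545 239.34103826]
side [14 16  9  6 46] [541.1  12.5  42. ]
wrist [   0    0   36   36 1077] [540.6  10.8  42. ]
[295  77  41  41 791] [488.5 -53.4   0. ] [493.9 -53.9  42. ]
[196  88  39  43 765] [603.2 -41.5   0. ] [596.5 -43.3  42. ]
[ 221  109  100   99 6167] [540.3  15.1   0. ] [540.3   7.3  42. ]
[  69  115   82  110 6169] [718.3  28.3   0. ] [699.6  19.2  42. ]
[ 391  151   83   80 1187] [358.1  52.6   0. ] [377.2  40.9  42. ]
[305 175  36  37 613] [476.3  61.2   0. ] [483.   48.7  42. ]
[211 187  40  34 594] [591.5  73.4   0. ] [586.1  59.5  42. ]
[ 69 232  21  18 218] [767.4 114.    0. ] [743.6  95.9  42. ]
[300 292  31  13 210] [482.3 195.8   0. ] [488.4 169.2  42. ]
[ 193  338  180   36 4939] [528.2 281.8   0. ] [529.4 246.2  42. ]
0.73 193 372 291 374
```

View pics/wrist4.png

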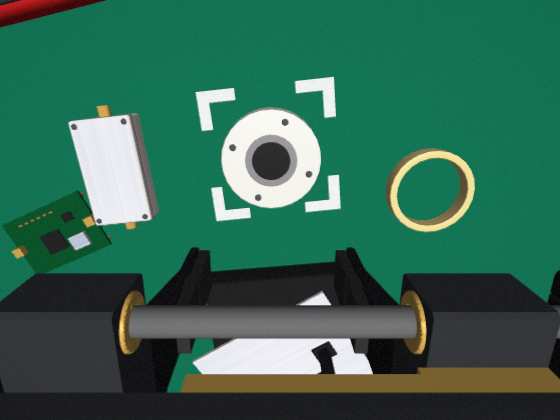

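The wrist view shows the sensor at (271,160), centred between the four corners. The corner mean is (540,10.5) and the sensor is at (540.7,11). Next I look at the plate from above.

Call:
play_rows(slide=[[-2,30,0],[-2,30,0],[-2,30,0],[-2,30,0],[-2,30,0],[-2,30,0],[-2,30,0],[-2,30,0],[0,0,0],[0,0,0],[0,0,0]], dr=[[0,0,0],[0,0,0],[0,0,0],[0,0,0],[0,0,0],[0,0,0],[0,0,0],[0,0,0],[0,0,0],[0,0,0],[0,0,0]], jaw=1)

```text
time: 10.4
ee_pos: [523.5, 265.7, 239.9]
tcp_rot: [179.9, -0.1, -90.1]
wrist_force: [0.2, 0.0, -0.9]
finger_gap: 87.0
finger_force: 0.0
```

```bash

python3 - <<'E'
from h import *
s=read_state();p=s['ee_pos']; print(p,s['joints'])
m,t=T('wrist'); im=snapshot('wrist'); cv2.imwrite('pics/wrist5.png',im)
for k in masks_of('wrist','plate'):
    v,u=np.nonzero(k['mask']); P=np.array([px2w(m,t,a,b,39)[:2] for a,b in zip(u,v)],np.float32); print(k['p'],u.min(),u.max(),v.min(),v.max(),cv2.minAreaRect(P),P.mean(0))
for k in spot_in('wrist','plate_grip'): print(k['p'],w(t,k['centre']))
for k in masks_of('wrist','plate_grip'): print(k['p'],k['mask'].sum())
g=cv2.inRange(im,(0,0,0),(60,60,60))
print(w2px(m,t,[522,270,85]))
u,v=map(int,w2px(m,t,[522,270,85]))
x0,y0=u-70,max(0,v-60); n,l,st,ce=cv2.connectedComponentsWithStats(g[y0:v+60,x0:u+70])
for i in range(1,n):
    if st[i,4]>200:
        b,a=np.nonzero(l==i); P=np.array([px2w(m,t,x+x0,y+y0,85)[:2] for x,y in zip(a,b)],np.float32); print(st[i],cv2.minAreaRect(P),P.mean(0))
E
```

```text
[523.49292881 265.73865502 239.90592559] [ 4.27086655e+01  1.77314651e+01 -3.43420177e+00  4.03816189e-04
 -6.89237065e+01 -4.27806132e+01]
0.65 409 552 118 251 ((309.9011535644531, 280.4888000488281), (120.7105941772461, 96.25172424316406), 33.17108154296875) [309.68127 278.3461 ]
0.6 164 384 67 270 ((521.7747192382812, 268.2163391113281), (180.6269989013672, 140.0693359375), 32.009456634521484) [520.64197 263.4451 ]
0.73 [521.08236682 262.19223589  38.82674347]
0.59 [293.38577457 287.0769838    5.64495334]
0.96 23799
0.66 10611
(np.float64(274.8420646592369), np.float64(190.93976682289315))
[  14    7  116   88 2228] ((523.6512451171875, 261.89276123046875), (117.42562866210938, 22.446834564208984), 32.090797424316406) [520.7803  263.05307]
[  78   84   62   36 1150] ((487.33184814453125, 311.11956787109375), (57.457767486572266, 35.02641677856445), 3.290130615234375) [477.63684 315.1523 ]
[  0  96  18  24 226] ((580.7373657226562, 315.1215515136719), (23.213632583618164, 16.031946182250977), 89.89432525634766) [583.0784  318.80502]
```

View pics/wrist5.png

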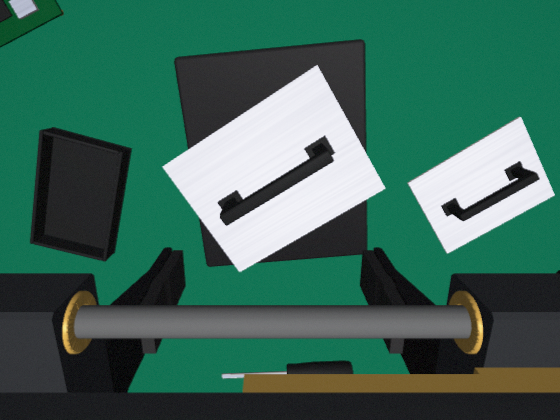

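The wrist view shows the large plate centred near (275,170) with its bar running from (224,220) to (331,155). It measures 180.6×140 at (522,268), turned 32°, which matches the larger plate. I'll turn −58° and descend.

Call:
play_rows(slide=[[-1,2,0],[-1,1,0],[0,0,0],[0,0,0],[0,0,0],[0,0,0],[0,0,0],[0,0,0],[0,0,0],[0,0,0]], dr=[[0,0,-8],[0,0,-8],[0,0,-8],[0,0,-8],[0,0,-8],[0,0,-8],[0,0,-8],[0,0,-2],[0,0,0],[0,0,0]])

```text
time: 11.6
ee_pos: [521.5, 269.7, 240.7]
tcp_rot: [180.0, 0.0, -148.0]
wrist_force: [-0.8, -0.2, -0.5]
finger_gap: 87.0
finger_force: 0.0
```

Call:
play_rows(slide=[[0,0,-30],[0,0,-30],[0,0,-30],[0,0,-30],[0,0,-20],[0,0,-15],[0,0,-5],[0,0,0],[0,0,0],[0,0,0]], dr=[[0,0,0],[0,0,0],[0,0,0],[0,0,0],[0,0,0],[0,0,0],[0,0,0],[0,0,0],[0,0,0],[0,0,0]])

```text
time: 12.6
ee_pos: [522.1, 270.5, 81.8]
tcp_rot: [180.0, 0.1, -148.0]
wrist_force: [-0.3, 0.4, -0.3]
finger_gap: 87.1
finger_force: 0.0
```

Call:
play_rows(slide=[[0,-1,-10],[0,-1,-8],[0,0,-3],[0,0,0],[0,0,0]], dr=[[0,0,0],[0,0,0],[0,0,0],[0,0,0],[0,0,0]])

```text
time: 13.1
ee_pos: [521.6, 268.0, 59.4]
tcp_rot: [-180.0, -0.0, -148.0]
wrist_force: [0.2, -0.5, 0.3]
finger_gap: 87.1
finger_force: 0.0
```

Call:
play_rows(slide=[[0,0,0],[0,0,0],[0,0,0],[0,0,0],[0,0,0],[0,0,0],[0,0,0],[0,0,0],[0,0,0],[0,0,0],[0,0,0],[0,0,0]], dr=[[0,0,0],[0,0,0],[0,0,0],[0,0,0],[0,0,0],[0,0,0],[0,0,0],[0,0,0],[0,0,0],[0,0,0],[0,0,0],[0,0,0]], jaw=0)

```text
time: 14.3
ee_pos: [521.5, 268.1, 59.5]
tcp_rot: [180.0, 0.0, -148.0]
wrist_force: [-0.3, 0.4, -0.3]
finger_gap: 11.5
finger_force: 30.0
```

Call:
play_rows(slide=[[0,0,3],[0,0,6],[0,0,10],[0,0,15],[0,0,20],[0,0,24],[0,0,24],[0,0,20],[0,0,16],[0,0,11],[0,0,6],[0,0,2]], dr=[[0,0,0],[0,0,0],[0,0,0],[0,0,0],[0,0,0],[0,0,0],[0,0,0],[0,0,0],[0,0,0],[0,0,0],[0,0,0],[0,0,0]])

```text
time: 15.5
ee_pos: [521.4, 268.0, 217.0]
tcp_rot: [180.0, 0.0, -148.0]
wrist_force: [-0.1, -0.4, -4.1]
finger_gap: 11.6
finger_force: 30.0
```

```bash

python3 - <<'E'
from h import *
s=read_state();p=s['ee_pos']; print(p,s['wrist_force'],s['torque'],s['finger_gap'])
m,t=T('wrist'); im=snapshot('wrist'); cv2.imwrite('pics/wrist6.png',im)
z=p[2]-59.5+39
for k in masks_of('wrist','plate'):
    v,u=np.nonzero(k['mask']); P=np.array([px2w(m,t,a,b,z)[:2] for a,b in zip(u,v)],np.float32); print(k['p'],cv2.minAreaRect(P),P.mean(0))
for c in ['scene','side']:
  m,t=T(c); im=snapshot(c); cv2.imwrite(f'pics/{c}6.png',im)
  for k in masks_of(c,'plate'):
    v,u=np.nonzero(k['mask']); P=np.array([px2w(m,t,a,b,z)[:2] for a,b in zip(u,v)],np.float32); print(c,k['p'],cv2.minAreaRect(P),P.mean(0))
E
```

```text
[521.41723412 267.99052956 217.00360579] [-0.13562778 -0.35135862 -4.06762123] [ 0.0347239  -0.07261472 -0.01023937] 11.627255069557409
0.87 ((519.1365966796875, 266.4017639160156), (173.40823364257812, 139.6973876953125), 31.982629776000977) [489.0048  247.60527]
0.86 ((390.85003662109375, 268.42633056640625), (19.60133934020996, 51.331790924072266), 31.980520248413086) [390.63284 268.1412 ]
scene 0.62 ((397.04449462890625, 169.98704528808594), (112.950927734375, 89.76338195800781), 32.638275146484375) [397.65244 169.80852]
scene 0.55 ((522.7587280273438, 266.5727233886719), (179.68099975585938, 142.18206787109375), 32.485504150390625) [531.98737 256.12585]
scene 0.51 ((525.1657104492188, -553.739990234375), (124.34264373779297, 30.121417999267578), 15.533720970153809) [ 528.0817 -552.0654]
side 0.63 ((291.2867126464844, 433.9073181152344), (115.4792709350586, 90.77052307128906), 34.771202087402344) [290.38983 435.66446]
side 0.62 ((521.52294921875, 273.4892578125), (181.1299285888672, 140.8370361328125), 31.807086944580078) [526.17523 295.0635 ]
```

View pics/side6.png

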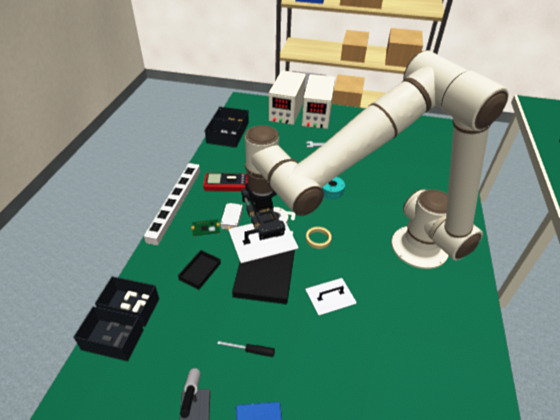

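The side view shows the plate level in the gripper at (263,240), clear of the foam. I'll carry it over the sensor smoothly.

Call:
play_rows(slide=[[0,-4,0],[1,-9,0],[1,-14,0],[1,-18,0],[1,-20,0],[2,-20,0],[2,-20,0],[2,-20,0],[2,-20,0],[1,-16,0],[1,-12,0],[1,-10,0]], dr=[[0,0,0],[0,0,0],[0,0,0],[0,0,0],[0,0,0],[0,0,0],[0,0,0],[0,0,0],[0,0,0],[0,0,0],[0,0,0],[0,0,0]])

```text
time: 17.0
ee_pos: [536.4, 83.7, 216.7]
tcp_rot: [180.0, 0.0, -148.0]
wrist_force: [-0.3, 0.5, -3.6]
finger_gap: 11.7
finger_force: 30.0
```

Call:
play_rows(slide=[[1,-10,0],[1,-12,0],[1,-13,0],[1,-13,0],[0,-11,0],[0,-8,0],[0,-5,0],[0,-2,0],[0,0,0],[0,0,0],[0,0,0],[0,0,0]], dr=[[0,0,0],[0,0,0],[0,0,0],[0,0,0],[0,0,0],[0,0,0],[0,0,0],[0,0,0],[0,0,0],[0,0,0],[0,0,0],[0,0,0]])

```text
time: 18.2
ee_pos: [540.5, 11.3, 216.6]
tcp_rot: [180.0, 0.0, -148.0]
wrist_force: [0.1, -0.1, -3.0]
finger_gap: 11.4
finger_force: 30.0
```

```bash

python3 - <<'E'
from h import *
s=read_state();p=s['ee_pos']; print(p,s['tcp_rot'],s['wrist_force'],s['torque'],s['finger_gap'])
z=p[2]-59.5+39
ims=[]
for c in ['scene','side']:
  m,t=T(c); im=snapshot(c); u,v=map(int,w2px(m,t,[540,11,150])); ims.append(cv2.resize(im[v-60:v+60,u-70:u+70],(400,343),interpolation=cv2.INTER_CUBIC))
  for k in masks_of(c,'plate'):
    v,u=np.nonzero(k['mask']); P=np.array([px2w(m,t,a,b,z)[:2] for a,b in zip(u,v)],np.float32); print(c,k['p'],cv2.minAreaRect(P))
cv2.imwrite('pics/fin.png',np.hstack(ims))
E
```

```text
[540.51772698  11.34309469 216.56379333] [ 1.79999426e+02  4.17792061e-03 -1.47970453e+02] [ 0.12197718 -0.12862081 -3.04779662] [-0.03380868 -0.07612374  0.06530866] 11.380494722117753
scene 0.61 ((541.5465698242188, 11.238380432128906), (179.2375030517578, 143.03680419921875), 33.021976470947266)
scene 0.41 ((366.922607421875, 120.19715881347656), (6.417714595794678, 28.6773681640625), 44.9957275390625)
scene 0.19 ((780.6106567382812, 181.757080078125), (126.65122985839844, 83.72388458251953), 74.07778930664062)
side 0.8 ((290.02618408203125, 432.8504638671875), (111.47489929199219, 88.24769592285156), 33.07414245605469)
side 0.55 ((539.8619384765625, 18.371185302734375), (179.0987548828125, 145.739013671875), 32.709144592285156)
```

View pics/fin.png

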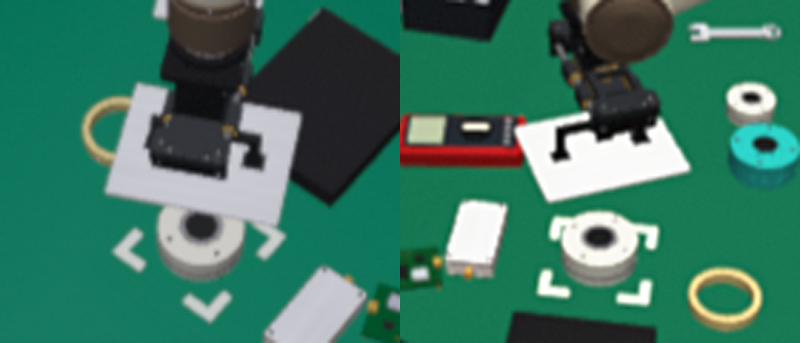

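The plate is level, at 150 mm and centred over the sensor to within a few mm. The sensor, at (600,245) in the crop, is inside the corners. Handing in.

```bash
python3 -c "from bench import *; print(sign_off())"
```

```text
the job is handed in; nothing more can be done
None
```

I slid the sensor to the middle of the four tape corners and left it face up. The plate is held level over it, centred to within a few mm with its underside about 15 cm above the sensor's top, and the job is handed in at about 18 s.

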